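# Raise the counterweighted lane gate and feed the box of bearings to the stop

### The job

The box of bearings is waiting at the closed gate of the feed lane. Push the gate bar up past its balance point so that it stays raised by itself, then push the box along the lane, under the raised bar, until it is home against the end stop. Nothing is picked up: the box slides on the lane floor without being lifted or tipped, and the other things on the bench stay where they are.

Things in the scene. Friction and masses are not known exactly. Their poses are not given: they have to be found in the camera images.
- feed_lane: Fixed feed lane, 330 x 104 mm. Origin on the bench at mid width in the gate's plane; x along the lane in the feed direction (away from the robot), y left, z up. Floor 6 mm high from x = -185 to 100 mm, between rails with inner faces at y = -36 and 36, tops at z = 22. Gate pedestal on the right: foot x = -48 to 48, y = -169 to -53, up to z = 98. Left of y = 75 only the bar and the tin.
- bar_rest (a point): Where the closed bar lies: a fixed post left of the lane, 64 mm left of its middle, foot 40 x 26 mm, with a fork 34 mm wide (along x) and 18 mm in y, up to z = 78 mm. The point is on the underside of the bar, 69 mm above the bench; axes as the lane's.
- gate_bar (a joint): Gate bar angle in rad. 0 = closed, bar level across the lane; grows as its free left end rises in the lane's y-z plane; 1.66 = raised, leaning just past upright to the right, at its stop. A counterweight balances it at about 0.73: below that it falls shut, beyond it goes on up by itself, damped, within about 3 s, and stays. Lifting takes 1 to 2.5 N at the grip, less as it rises.
- gate_grip (a point): On the axis of the gate bar's round black rubber grip (diameter 22 to 25 mm, 70 mm long), 242 mm from the pivot, 36 mm from the free end; moves with the bar, y axis along the bar to its free end. Closed: 78 mm above the bench, underside at 67, and 117 mm left of the lane's middle. From pivot to grip the bar is an 18 mm square aluminium tube.
- gate_pivot (a point): Pivot of the gate bar, fixed, on the right of the lane (125 mm from its middle), 78 mm above the bench; the axis is the lane's x. On the bar, 103 to 147 mm from the pivot, a plate hangs to 27 mm above the bench and holds the box back while the bar is down.
- gate_weight (a point): Centre of the counterweight on the gate bar, a steel cylinder, 48 mm diameter, 44 mm long along x, on a crank 72 mm from the pivot, at 100 degrees to the bar: above the pivot when closed (149 mm above the bench), right of the pivot when raised.
- lane_stop (a point): End stop: middle of the near face of its rubber buffer (52 mm wide, 41 to 57 mm above the bench), 100 mm past the gate, 49 mm above the bench; axes as the lane's.
- parts_box: Loose open parts box, 107 mm along the lane, 77 across, 52 high, 0.1 to 0.2 kg, walls 4 mm, flaring from about 90 x 60 mm at the foot to the rim; two loose 45 g ball bearings in it. Stands on the lane floor before the gate, with up to 5 mm play to the rails. Origin under its centre; its y axis points back along the lane (to the robot's end), its x axis left.
- box_rear (a point): On the box: middle of the outside of its rear wall (nearest the robot's end of the lane), 46 mm above the underside, 52 mm behind the box's origin. Pushing it along takes about 1 to 2 N. Box home: this point is 104 mm before the buffer's face.
- grease_tin: Round grease tin, loose, 70 mm diameter, 44 mm high, behind the bar to the left of the lane; origin under its centre. To be left alone.
- screwdriver: Screwdriver, loose, 204 mm long, 30 mm high, lying to the right of the near part of the lane, origin under its middle, y axis from tip to handle. To be left alone.
- capacitor: Motor capacitor, loose, white can, 36 mm diameter, 74 mm high, standing to the right of the lane behind the gate pedestal; origin under its centre. To be left alone.
- mallet: Rubber mallet, loose, 259 mm long, 85 mm wide and 48 mm high at the head, lying well to the left of the lane; origin under its middle, y axis from handle to head. To be left alone.
Mind the look-alikes: they are no part of the job. There is more than one size of the parts_box; the job needs the smaller.

How it is judged:
By the outcome, as a careful person would: the job done as asked, in the order asked, and still so for the second after the job is handed in, with the robot touching nothing.
It also fails if it takes over 51 s, if anything falls off the work surface, if the arm or the gripper's body presses on something with over 40 N, if the wrist force passes 120 N, or if a joint passes its speed limit or range.

### The arm

A 6-joint arm with a two-finger parallel gripper is mounted at the origin on the work surface; the furniture and walls round the work are solid. World frame = base frame: x ahead of the robot, y to its left, z up, the work surface at z = 0. Lengths are in m, angles in rad, forces in N, time in s.
With the tool pointing down it reaches from about 0.375 to 0.9 m from the base axis. Payload 3.1 kg.
Tool frame: the origin (TCP) lies at the very end of the fingers, on their centre line; the grasp point (between the pads) lies 19 mm behind it; z points along the fingers, y is the line along which they close (so a half turn about z gives the same grasp; the last joint's range is limited). The gripper opens to 87 mm and grips with 3 to 60 N. Pads are 19 mm wide; open, the fingers measure 117 mm over their backs; the gripper's body (75 mm by 190 mm) begins 51 mm behind the grasp point.
Start: joints at [-1.387, 0.527, 1.433, -0, 1.181, -0.178], TCP at [0.221, -0.585, 0.223] pointing down, gripper open.
Joint ranges: [-3.08, 3.08], [-0.75, 2.2], [0.22, 2.44], [-1.43, 4.57], [0, 2.65], [-2.85, 2.85]. Speed limits (rad/s): [2.79, 2.79, 3.14, 3.14, 3.14, 3.14].

### API

Orientations are given as a unit quaternion [x, y, z, w].
In Python, from rig import robot gives the robot as it stands. The module is installed in compiled form; this text tells all that it offers.
- The arm moves only by the tool servo_tool, never from a script. Its argument "rows" is one flat list of numbers, 5 for each row, row after row: the closure, from -1 (fully open) to 1 (shut), so that 0 is half open, then the shift along the tool's x, y, z in m, then the turn about the tool's z in degrees. A call has 1 to 5 rows; each row shifts and turns the commanded pose from where the row before left it, along the tool's axes as they then stand; what a row does not reach is not made up. A row lasts 1/12 s, in which the tool goes at most 41.7 mm and 7.16 degrees, less where a joint would pass 70% of its speed; a pose out of reach is approached as far as the arm can. A call with a gripper value outside its range is refused whole. The fingers move at their own pace and stop on an object; "newtons" is the grip in N (left out, the last holds). Time passes only in rows, so rows that do not move let the fingers close. It gives the time, the measured TCP pose, the force, the opening and the grip force at its end, in the units of the state.
- robot.get_obs(): the state, without advancing time (a new reading comes with each control period).
- robot.camera(name): name is "scene" or "top"; returns a dict with "pixels" (480x640x3 uint8, red, green, blue), "intrinsics" (3x3 intrinsics, pixels), "rvec" (rotation vector, rad) and "tvec" (3), from world to camera coordinates, as OpenCV has them. Camera axes: x right, y down, z forward; pixel columns grow to the right and rows downward; lengths in m; the calibration is good to about 2 mm. A picture is of the moment at which its call begins. There is no depth.
- robot.hand_in(): hands the job in; it is judged then, once.
Trained networks look in a picture, given as the dict that the camera call returned (one of the last four; its "shot" number tells which), for a name from the list of things; names that differ only in an ending like _2 or _b are one class to them, and where a whole thing is asked for, a point or a joint stands for the part that bears it (a point fixed in the world has none). Each returns a list of dicts, best first, with "score" (0 to 1); they miss things now and then, are a little off and sometimes report something else, mostly with a low value. They report only what shows in the picture. A call takes as long as a camera call. They do not tell look-alikes from the thing itself.
- robot.spot_in(picture, query): "at" ([x, y, z] in m, in world coordinates, good to about 4 mm: the middle of the surface that is visible of it).
- robot.outline_of(picture, query): "region" (480x640 bool, what is visible of it).
- robot.place_of(picture, query): "at" ([x, y, z] in m, in world coordinates, good to about 4 mm: a listed point, or the origin of a listed thing).
The state is a dict: "time": time; "q": joint angles; "joint_velocities": joint speeds; "joint_torque": joint torques, N m; "position": TCP position; "tool_rot": TCP orientation; "ft_force": force on the tool from outside, world axes, zero at the start; "moment": the same for the moment, N m; "grip_width": finger opening in m; "grip_force": force on a finger pad.
Only numpy, scipy, OpenCV 4.12 (cv2) and the standard library are available. Lean on these libraries where they do the work, as an engineer would, in place of code of your own. Each camera call takes 0.05 s, during which the arm holds its last target. There are 200 camera calls.

## Working session

There is one attempt and no reset: what is moved stays moved. The work goes in short steps, Python scripts to look and compute and a tool call to move; the robot and the scene stay as the last step left them, time stands still between calls to the robot, and variables do not carry over. Pictures are saved under pics/ and viewed, at most 10 in all, crops included, and the job is handed in when it is done.

Besides the shell and the picture viewer there is one more tool, called as name(argument=value, ...), one argument or row to a line, values as JSON. servo_tool: Moves the arm, as the interface text tells. Its arguments: {"type":"object","properties":{"rows":{"type":"array","items":{"type":"number"}},"newtons":{"type":"number"}},"required":["rows"]}

```bash
mkdir -p pics; cat > h.py <<'E'
from rig import robot
import numpy as np, cv2
def snap(n,name):
    p=robot.camera(n); cv2.imwrite(f'pics/{name}.png',p['pixels'][:,:,::-1]); return p
def proj(p,X):
    return cv2.projectPoints(np.array(X,float).reshape(-1,3),p['rvec'],p['tvec'],p['intrinsics'],None)[0].reshape(-1,2)
E
python3 - <<'E'
from h import *
for n in('top','scene'):
    p=snap(n,n+'0')
    for q in ['feed_lane','bar_rest','gate_grip','gate_pivot','lane_stop','parts_box','box_rear','grease_tin','capacitor']:
        print(n,q,[(round(d['score'],2),np.round(d['at'],3).tolist(),proj(p,d['at'])[0].round().tolist()) for d in robot.place_of(p,q)])
o=robot.get_obs();print(o['time'],o['position'],o['tool_rot'],o['ft_force'])
E
```

```text
top feed_lane [(0.63, [0.607, 0.118, 0.001], [347.0, 205.0])]
top bar_rest [(0.6, [0.712, 0.108, 0.053], [352.0, 148.0]), (0.59, [0.614, 0.182, 0.072], [316.0, 195.0]), (0.35, [0.467, 0.128, 0.048], [345.0, 270.0])]
top gate_grip [(0.84, [0.619, 0.234, 0.075], [290.0, 193.0]), (0.41, [0.71, 0.108, 0.052], [352.0, 150.0])]
top gate_pivot [(0.6, [0.6, -0.008, 0.074], [414.0, 200.0])]
top lane_stop [(0.61, [0.713, 0.111, 0.051], [351.0, 149.0]), (0.33, [0.391, 0.364, -0.01], [230.0, 310.0])]
top parts_box [(0.78, [0.302, 0.212, 0.002], [303.0, 353.0]), (0.65, [0.619, 0.234, 0.079], [289.0, 192.0])]
top box_rear [(0.84, [0.356, 0.171, 0.054], [323.0, 328.0]), (0.8, [0.465, 0.128, 0.049], [344.0, 271.0])]
top grease_tin [(0.57, [0.74, 0.22, 0.002], [298.0, 144.0])]
top capacitor [(0.75, [0.684, -0.002, -0.001], [403.0, 169.0])]
scene feed_lane [(0.7, [0.61, 0.115, 0.003], [306.0, 252.0])]
scene bar_rest [(0.89, [0.614, 0.182, 0.066], [282.0, 248.0])]
scene gate_grip [(0.76, [0.614, 0.234, 0.077], [264.0, 260.0]), (0.66, [0.612, 0.18, 0.07], [283.0, 247.0])]
scene gate_pivot [(0.85, [0.592, -0.007, 0.078], [347.0, 198.0]), (0.66, [0.464, 0.126, 0.053], [360.0, 269.0])]
scene lane_stop [(0.6, [0.706, 0.106, 0.05], [273.0, 215.0])]
scene parts_box [(0.68, [0.303, 0.211, 0.002], [404.0, 357.0]), (0.55, [0.519, 0.123, 0.006], [338.0, 272.0])]
scene box_rear [(0.91, [0.466, 0.126, 0.055], [359.0, 269.0]), (0.83, [0.353, 0.17, 0.06], [396.0, 309.0])]
scene grease_tin [(0.8, [0.74, 0.216, 0.004], [229.0, 252.0]), (0.34, [0.707, 0.106, 0.049], [273.0, 215.0])]
scene capacitor [(0.65, [0.688, -0.001, -0.001], [311.0, 210.0])]
1.0 [ 0.22125797 -0.58448477  0.22255922] [ 9.83679191e-01  1.79931237e-01  1.79441702e-06 -1.56096523e-05] [-0.08034373 -0.17823804  0.2184575 ]
```

View pics/top0.png

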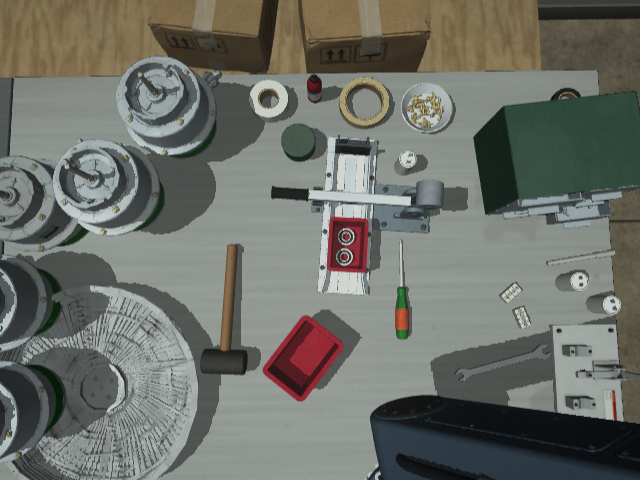

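View pics/scene0.png

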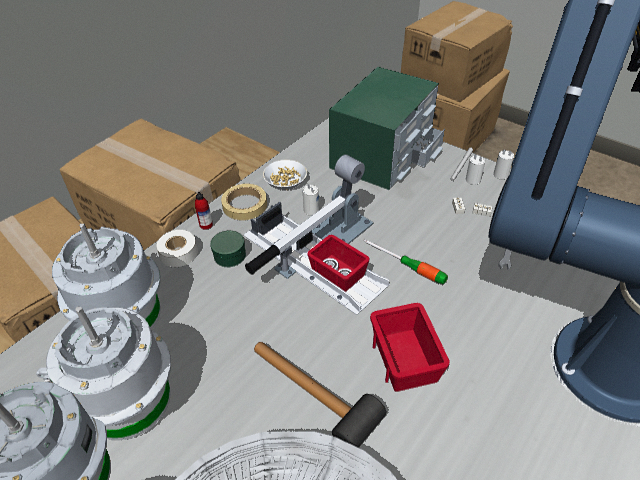

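Two red boxes: (347,247) in the top view stands in the lane with two bearings and is the smaller one. (304,357) is larger, empty and lies on the open bench. The box in the lane fits the description, so I'll confirm it with one crop and refine the lane frame.

```bash
python3 - <<'E'
from h import *
p=snap('top','t1')
c=p['pixels'][130:410,250:450,::-1]; cv2.imwrite('pics/crop1.png',cv2.resize(c,None,fx=2.1,fy=2.1,interpolation=cv2.INTER_CUBIC))
R={}
for k in range(3):
  for n in('top','scene'):
    p=robot.camera(n)
    for q in ['feed_lane','gate_grip','gate_pivot','lane_stop','box_rear','bar_rest']:
        ref=dict(feed_lane=(.608,.117,0),gate_grip=(.616,.234,.078),gate_pivot=(.596,-.008,.078),lane_stop=(.709,.108,.05),box_rear=(.465,.127,.052),bar_rest=(.614,.182,.069))[q]
        for d in robot.place_of(p,q):
            if np.linalg.norm(np.array(d['at'])-ref)<.02: R.setdefault(q,[]).append(d['at'])
M={q:np.mean(v,0) for q,v in R.items()}
loc=dict(feed_lane=(0,0),gate_grip=(0,.117),gate_pivot=(0,-.125),lane_stop=(.1,0),bar_rest=(0,.064))
A=np.array([loc[q] for q in loc]);B=np.array([M[q][:2] for q in loc])
a,b=A-A.mean(0),B-B.mean(0); th=np.arctan2((a[:,0]*b[:,1]-a[:,1]*b[:,0]).sum(),(a*b).sum())
Rm=np.array([[np.cos(th),-np.sin(th)],[np.sin(th),np.cos(th)]]);o=B.mean(0)-Rm@A.mean(0)
print('yaw',np.degrees(th),'o',o,'res mm',((A@Rm.T+o-B)*1e3).round(1).tolist())
print('box_rear lane',Rm.T@(M['box_rear'][:2]-o), M['box_rear'], 'grip',M['gate_grip'],'fit',Rm@[0,.117]+o)
E
```

```text
yaw -5.084779855751314 o [0.60740672 0.117158  ] res mm [[0.8, 0.8], [0.4, -0.3], [1.2, 0.4], [-2.1, -0.9], [-0.3, -0.0]]
box_rear lane [-0.14387665 -0.0033429 ] [0.4638  0.12658 0.05166] grip [0.61736 0.23402 0.07584] fit [0.6177764  0.23369757]
```

View pics/crop1.png

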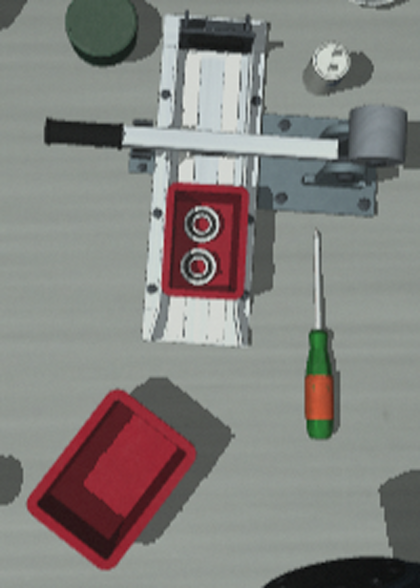

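The crop shows the smaller red box, with its two bearings, between the rails at crop (205,240). The gate bar is closed, with its grip at (85,132). The big red box lies loose on the bench at (112,480). I'll turn the tool first so that tool x is lane y and tool y is lane x.

servo_tool(
  rows=[-0.2,0,0,-0.008,-7.13,-0.2,0,0,-0.008,-7.13,-0.2,0,0,-0.008,-7.13,-0.2,0,0,-0.008,-7.13,-0.2,0,0,-0.008,-7.13],
  newtons=8,
)

```text
time: 3.57
position: [0.2212, -0.5844, 0.2629]
tool_rot: [0.88, 0.475, 0.0, -0.0]
ft_force: [0.0, -0.7, 0.7]
grip_width: 0.0613
grip_force: 0.0
```

servo_tool(
  rows=[-0.2,0,0,0,-7.13,-0.2,0,0,0,-7.13,-0.2,0,0,0,-7.13,-0.2,0,0,0,-7.13,-0.2,0,0,0,0],
)

```text
time: 3.98
position: [0.2212, -0.5845, 0.2626]
tool_rot: [0.737, 0.676, -0.0, 0.0]
ft_force: [0.0, -0.2, 0.8]
grip_width: 0.0523
grip_force: 0.0
```

servo_tool(
  rows=[-0.2,0.037,0.014,0,0,-0.2,0.037,0.014,0,0,-0.2,0.037,0.014,0,0,-0.2,0.037,0.014,0,0,-0.2,0.037,0.014,0,0],
)

```text
time: 4.4
position: [0.3078, -0.4048, 0.2626]
tool_rot: [0.739, 0.673, 0.0, 0.0]
ft_force: [0.9, 0.2, 0.3]
grip_width: 0.0526
grip_force: 0.0
```

servo_tool(
  rows=[-0.2,0.037,0.014,0,0,-0.2,0.037,0.014,0,0,-0.2,0.037,0.014,0,0,-0.2,0.037,0.014,0,0,-0.2,0.037,0.014,0,0],
)

```text
time: 4.82
position: [0.3941, -0.2267, 0.2628]
tool_rot: [0.739, 0.673, 0.0, 0.0]
ft_force: [-0.0, -0.0, -0.3]
grip_width: 0.0524
grip_force: 0.0
```

servo_tool(
  rows=[-0.2,0.037,0.014,0,0,-0.2,0.037,0.014,0,0,-0.2,0.037,0.014,0,0,-0.2,0.037,0.014,0,0,-0.2,0.037,0.014,0,0],
)

```text
time: 5.23
position: [0.4804, -0.0485, 0.2629]
tool_rot: [0.739, 0.674, 0.0, 0.0]
ft_force: [1.0, -0.1, 0.7]
grip_width: 0.0522
grip_force: 0.0
```

servo_tool(
  rows=[-0.2,0.037,0.014,0,0,-0.2,0.037,0.014,0,0,-0.2,0.037,0.014,0,0,-0.2,0.037,0.014,0,0,-0.2,0.037,0.014,0,0],
)

```text
time: 5.65
position: [0.5664, 0.1298, 0.2627]
tool_rot: [0.739, 0.674, 0.0, 0.0]
ft_force: [0.6, -0.7, -0.0]
grip_width: 0.0522
grip_force: 0.0
```

servo_tool(
  rows=[-0.2,0.036,0.014,0,0,-0.2,0.036,0.014,0,0,-0.2,0.036,0.014,0,0,-0.2,0,0,0,0,-0.2,0,0,0.03,0],
)

```text
time: 6.07
position: [0.6222, 0.2349, 0.2381]
tool_rot: [0.738, 0.675, 0.006, 0.004]
ft_force: [1.2, 0.6, 1.1]
grip_width: 0.0524
grip_force: 0.0
```

```bash
python3 - <<'E'
from h import *
p=snap('scene','s2'); o=robot.get_obs(); print(o['position'])
P=np.array(o['position'])
print(proj(p,[P,[.6177,.2337,.078]]))
c=p['pixels'][120:340,160:440,::-1]; cv2.imwrite('pics/crop2.png',cv2.resize(c,None,fx=2.5,fy=2.5,interpolation=cv2.INTER_CUBIC))
E
```

```text
[0.61602765 0.23235775 0.22801928]
[[255.60752385 199.07895452]
 [262.48442026 258.27179327]]
```

View pics/crop2.png

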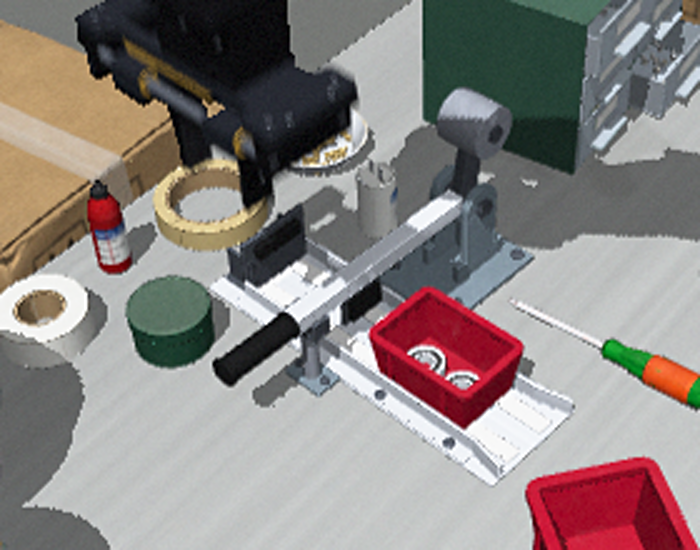

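The gripper hangs over the grip. The grip shows at crop (257,350), as predicted, and the lane and box are unobstructed. I'll descend and close gently.

servo_tool(
  rows=[-0.2,0,0,0.034,0,-0.2,0,0,0.034,0,-0.2,0,0,0.034,0,-0.2,0,0,0.034,0,-0.2,0,0,0.034,0],
)

```text
time: 6.53
position: [0.6168, 0.2307, 0.0614]
tool_rot: [0.739, 0.674, -0.0, -0.0]
ft_force: [0.8, -0.9, 1.2]
grip_width: 0.0522
grip_force: 0.0
```

servo_tool(
  rows=[0.2,0,0,0,0,0.3,0,0,0,0,0.5,0,0,0,0,0.7,0,0,0,0,0.7,0,0,0,0],
  newtons=8,
)

```text
time: 6.95
position: [0.6192, 0.2318, 0.0655]
tool_rot: [0.738, 0.675, 0.002, 0.001]
ft_force: [-0.4, 0.1, -0.1]
grip_width: 0.0268
grip_force: 0.0
```

servo_tool(
  rows=[0.7,0,0,0,0,0.7,0,0,0,0,0.7,0,0,0,0],
)

```text
time: 7.2
position: [0.617, 0.2319, 0.0649]
tool_rot: [0.738, 0.675, 0.0, -0.0]
ft_force: [-3.6, -0.0, 7.7]
grip_width: 0.0216
grip_force: 8.0
```

servo_tool(
  rows=[0.7,-0.0003,0,-0.0121,0,0.7,-0.0009,0,-0.0121,0,0.7,-0.0015,0,-0.012,0,0.7,-0.0021,0,-0.0119,0,0.7,-0.0027,0,-0.0118,0],
)

```text
time: 7.62
position: [0.6163, 0.2241, 0.124]
tool_rot: [0.738, 0.675, 0.0, -0.0]
ft_force: [-0.6, 0.3, -1.8]
grip_width: 0.0216
grip_force: 8.0
```

```bash
python3 - <<'E'
from h import *
o=robot.get_obs(); print(o['position'],o['ft_force'],o['moment'],o['grip_width'],o['grip_force'])
R=.242;t=np.arange(.25,1.26,.05);y=R*np.cos(t);z=R*np.sin(t)
for a,b,c in zip(t[1:],np.diff(y),np.diff(z)): print(a.round(2),(b*1e3).round(1),(-c*1e3).round(1))
E
```

```text
[0.61631626 0.22411476 0.12403111] [-0.58373568  0.30276737 -1.83211247] [0.22000388 0.15959388 0.05306184] 0.02156450446316383 8.000208735466003
0.3 -3.3 -11.6
0.35 -3.9 -11.5
0.4 -4.4 -11.3
0.45 -5.0 -11.0
0.5 -5.5 -10.8
0.55 -6.1 -10.5
0.6 -6.6 -10.2
0.65 -7.1 -9.8
0.7 -7.6 -9.4
0.75 -8.0 -9.1
0.8 -8.5 -8.6
0.85 -8.9 -8.2
0.9 -9.3 -7.8
0.95 -9.7 -7.3
1.0 -10.0 -6.8
1.05 -10.3 -6.3
1.1 -10.6 -5.8
1.15 -10.9 -5.2
1.2 -11.2 -4.7
1.25 -11.4 -4.1
```

The load is about 1.8 N, so the bar is following. I'll continue along the arc.

servo_tool(
  rows=[0.7,-0.0033,0,-0.0116,0,0.7,-0.0039,0,-0.0115,0,0.7,-0.0044,0,-0.0113,0,0.7,-0.005,0,-0.011,0,0.7,-0.0055,0,-0.0108,0],
)

```text
time: 8.03
position: [0.6145, 0.2016, 0.1799]
tool_rot: [0.738, 0.675, 0.0, -0.0]
ft_force: [-2.4, 1.7, -1.3]
grip_width: 0.022
grip_force: 8.0
```

servo_tool(
  rows=[0.7,-0.0061,0,-0.0105,0,0.7,-0.0066,0,-0.0102,0,0.7,-0.0071,0,-0.0098,0,0.7,-0.0076,0,-0.0094,0,0.7,-0.008,0,-0.0091,0],
)

```text
time: 8.45
position: [0.6115, 0.1658, 0.2287]
tool_rot: [0.738, 0.675, -0.0, 0.0]
ft_force: [-2.5, 0.7, -1.0]
grip_width: 0.0216
grip_force: 8.0
```

servo_tool(
  rows=[0.7,-0.0085,0,-0.0086,0,0.7,-0.0089,0,-0.0082,0,0.7,-0.0093,0,-0.0078,0,0.7,-0.0097,0,-0.0073,0,0.7,-0.01,0,-0.0068,0],
)

```text
time: 8.87
position: [0.6076, 0.1192, 0.2672]
tool_rot: [0.738, 0.675, 0.0, 0.0]
ft_force: [-0.7, 0.5, -0.9]
grip_width: 0.0219
grip_force: 8.0
```

servo_tool(
  rows=[0.7,-0.0103,0,-0.0063,0,0.7,-0.0106,0,-0.0058,0,0.7,-0.0109,0,-0.0052,0,0.7,0,0,0,0],
)

```text
time: 9.2
position: [0.6049, 0.0859, 0.2849]
tool_rot: [0.739, 0.674, -0.0, 0.001]
ft_force: [-1.7, -0.5, 1.3]
grip_width: 0.0216
grip_force: 8.0
```

```bash
python3 - <<'E'
from h import *
p=snap('scene','s3')
c=p['pixels'][60:320,180:460,::-1]; cv2.imwrite('pics/crop3.png',cv2.resize(c,None,fx=2.2,fy=2.2,interpolation=cv2.INTER_CUBIC))
E
```

```text
(no output)
```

View pics/crop3.png

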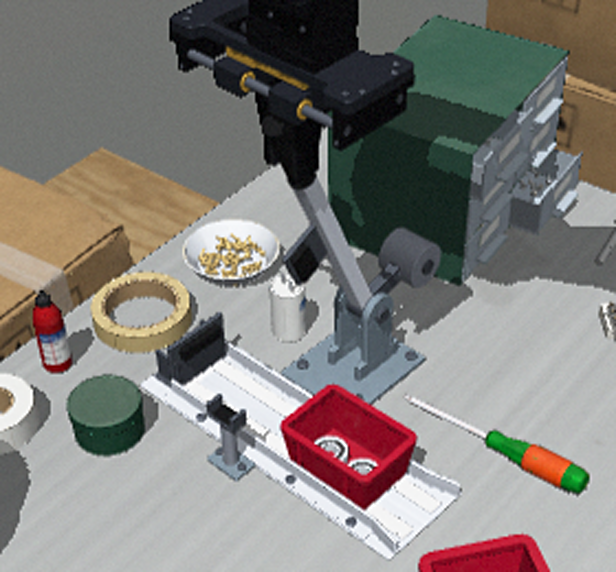

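The bar is held well past its balance point: tube from crop (365,300) up to the grip at (300,180), with the plate clear of the box. I'll open the fingers and retreat upward.

servo_tool(
  rows=[-0.3,0,0,0,0,-0.3,0,0,-0.003,0,-0.3,0,0,-0.012,0,-0.3,0,0,-0.03,0,-0.3,0,0,-0.03,0],
)

```text
time: 9.67
position: [0.6041, 0.0897, 0.3579]
tool_rot: [0.738, 0.675, -0.001, -0.001]
ft_force: [0.8, -0.2, 0.3]
grip_width: 0.0475
grip_force: 0.0
```

servo_tool(
  rows=[-0.3,0,0,-0.03,0,-0.3,0,0,-0.03,0,-0.3,0.01,0,-0.01,0,-0.3,0.02,-0.01,0,0,-0.3,0.02,-0.02,0,0],
)

```text
time: 10.08
position: [0.5815, 0.1419, 0.4295]
tool_rot: [0.738, 0.674, 0.002, 0.001]
ft_force: [0.6, 0.5, 0.7]
grip_width: 0.0564
grip_force: 0.0
```

servo_tool(
  rows=[1,-0.0045,-0.0305,0,0,1,-0.0045,-0.0305,0,0,1,-0.0045,-0.0305,0,0,1,-0.0045,-0.0305,0,0,1,-0.0045,-0.0305,0,0],
)

```text
time: 10.5
position: [0.424, 0.1332, 0.4286]
tool_rot: [0.737, 0.675, 0.0, 0.0]
ft_force: [-0.1, -0.1, -0.6]
grip_width: 0.0308
grip_force: 0.0
```

servo_tool(
  rows=[1,0,0,0.03,0,1,0,0,0.036,0,1,0,0,0.036,0,1,0,0,0.036,0,1,0,0,0.036,0],
)

```text
time: 10.92
position: [0.4257, 0.1332, 0.2538]
tool_rot: [0.738, 0.675, 0.001, 0.001]
ft_force: [0.3, -0.5, -0.9]
grip_width: 0.0026
grip_force: 0.0
```

servo_tool(
  rows=[1,0,0,0.036,0,1,0,0,0.036,0,1,0,0,0.02,0,1,0,0,0,0,1,0,0,0,0],
)

```text
time: 11.33
position: [0.4253, 0.133, 0.1622]
tool_rot: [0.738, 0.675, -0.001, -0.001]
ft_force: [1.0, 0.0, 0.1]
grip_width: 0.0003
grip_force: 0.0
```

```bash
python3 - <<'E'
from h import *
o=robot.get_obs(); P=np.array(o['position']); print(o['time'],P,o['grip_width'])
th=np.radians(-5.08);Rm=np.array([[np.cos(th),-np.sin(th)],[np.sin(th),np.cos(th)]]);og=np.array([.6074,.1172])
print('tcp lane',Rm.T@(P[:2]-og))
p=snap('scene','s4'); pt=snap('top','t4')
for q in(p,pt): print([(round(d['score'],2),np.round(d['at'],3),(Rm.T@(np.array(d['at'])[:2]-og)).round(3)) for d in robot.place_of(q,'box_rear')])
c=p['pixels'][60:360,180:480,::-1]; cv2.imwrite('pics/crop4.png',cv2.resize(c,None,fx=2,fy=2,interpolation=cv2.INTER_CUBIC))
E
```

```text
11.3333 [0.42527253 0.13295052 0.16216117] 0.00028162667973229843
tcp lane [-0.18280673 -0.00043812]
[(0.92, array([0.464, 0.129, 0.054]), array([-0.144, -0.001])), (0.8, array([0.353, 0.17 , 0.06 ]), array([-0.258,  0.031]))]
[]
```

View pics/crop4.png

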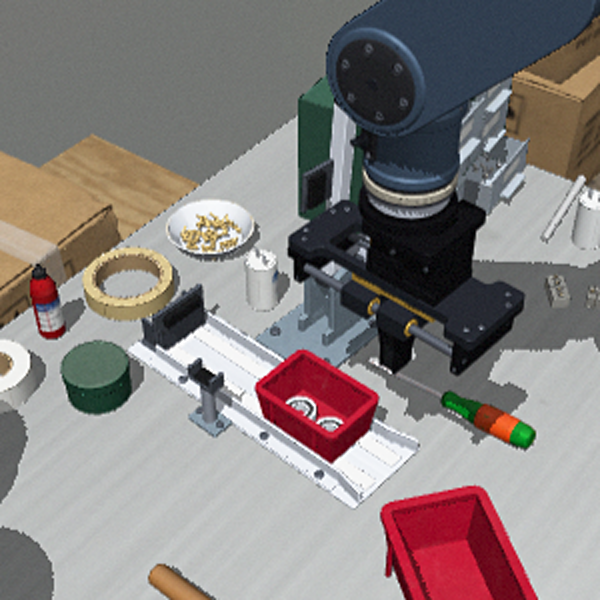

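The bar stands raised by itself at crop (342,170), and the box is untouched with its rear rim near (320,455). The closed fingers are behind it. Next I'll lower them and push.

servo_tool(
  rows=[1,0,0,0.035,0,1,0,0,0.035,0,1,0,0,0.035,0,1,0,0,0.018,0,1,0,0,0,0],
)

```text
time: 11.95
position: [0.4245, 0.1324, 0.0378]
tool_rot: [0.738, 0.675, -0.001, -0.001]
ft_force: [-0.0, -0.3, 0.0]
grip_width: 0.0002
grip_force: 0.0
```

servo_tool(
  rows=[1,0,0.004,0,0,1,0,0.004,0,0,1,0,0.004,0,0,1,0,0.004,0,0,1,0,0.004,0,0],
)

```text
time: 12.37
position: [0.4469, 0.1307, 0.041]
tool_rot: [0.738, 0.675, 0.001, 0.001]
ft_force: [0.0, -0.2, -0.1]
grip_width: 0.0002
grip_force: 0.0
```

servo_tool(
  rows=[1,0,0.004,0,0,1,0,0.005,0,0,1,0,0.005,0,0,1,0,0.005,0,0,1,0,0.005,0,0],
)

```text
time: 12.78
position: [0.4686, 0.1285, 0.0395]
tool_rot: [0.738, 0.675, -0.001, -0.001]
ft_force: [-1.9, 0.5, 1.2]
grip_width: 0.0007
grip_force: 0.8
```

servo_tool(
  rows=[1,0,0.006,0,0,1,0,0.006,0,0,1,0,0.006,0,0,1,0,0.006,0,0,1,0,0.006,0,0],
)

```text
time: 13.2
position: [0.4999, 0.1258, 0.0396]
tool_rot: [0.738, 0.675, 0.0, 0.0]
ft_force: [-0.7, 0.2, -0.1]
grip_width: 0.0004
grip_force: 0.5
```

```bash
python3 - <<'E'
from h import *
o=robot.get_obs(); P=np.array(o['position'])
th=np.radians(-5.08);Rm=np.array([[np.cos(th),-np.sin(th)],[np.sin(th),np.cos(th)]]);og=np.array([.6074,.1172])
print('tcp lane',Rm.T@(P[:2]-og),P[2],o['ft_force'])
p=snap('scene','s5')
print([(round(d['score'],2),np.round(d['at'],3),(Rm.T@(np.array(d['at'])[:2]-og)).round(3)) for d in robot.place_of(p,'box_rear')])
c=p['pixels'][60:360,180:480,::-1]; cv2.imwrite('pics/crop5.png',cv2.resize(c,None,fx=2,fy=2,interpolation=cv2.INTER_CUBIC))
E
```

```text
tcp lane [-0.10788761 -0.00092173] 0.03955142321769568 [-0.7467115   0.15330256 -0.12535257]
[(0.64, array([0.353, 0.171, 0.06 ]), array([-0.258,  0.031])), (0.59, array([0.504, 0.122, 0.055]), array([-0.103, -0.004]))]
```

View pics/crop5.png

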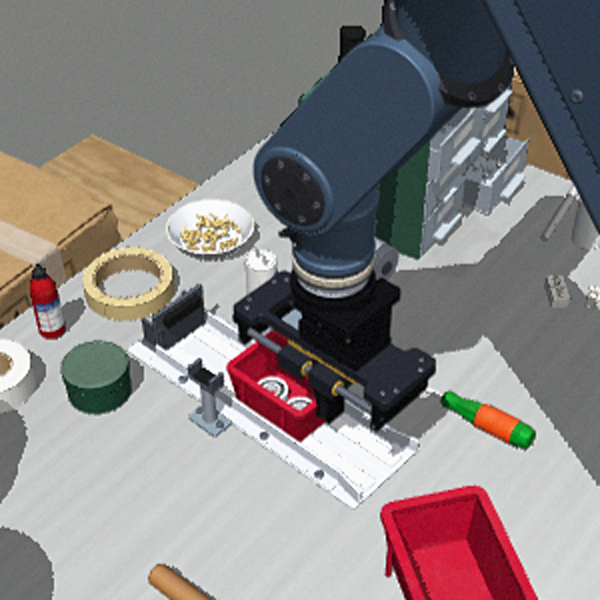

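The box slides flat and straight, with its rear rim near crop (320,415). I'll continue.

servo_tool(
  rows=[1,0,0.006,0,0,1,0,0.006,0,0,1,0,0.006,0,0,1,0,0.006,0,0,1,0,0.006,0,0],
)

```text
time: 13.72
position: [0.5296, 0.1232, 0.0396]
tool_rot: [0.738, 0.675, 0.0, 0.0]
ft_force: [-1.0, -0.5, -0.7]
grip_width: 0.0007
grip_force: 0.4
```

servo_tool(
  rows=[1,0,0.006,0,0,1,0,0.006,0,0,1,0,0.006,0,0,1,0,0.006,0,0,1,0,0.005,0,0],
)

```text
time: 14.13
position: [0.5586, 0.1206, 0.0396]
tool_rot: [0.738, 0.675, 0.0, 0.0]
ft_force: [-1.6, 0.5, -0.6]
grip_width: 0.0002
grip_force: 0.4
```

servo_tool(
  rows=[1,0,0.004,0,0,1,0,0.004,0,0,1,0,0.004,0,0,1,0,0.003,0,0,1,0,0.003,0,0],
)

```text
time: 14.55
position: [0.5759, 0.119, 0.0396]
tool_rot: [0.738, 0.675, -0.0, -0.0]
ft_force: [-1.4, -0.1, 0.3]
grip_width: 0.0006
grip_force: 0.6
```

servo_tool(
  rows=[1,0,0.002,0,0,1,0,0.002,0,0,1,0,0.002,0,0],
)

```text
time: 14.8
position: [0.5816, 0.1185, 0.0396]
tool_rot: [0.738, 0.675, -0.0, -0.0]
ft_force: [-0.6, -0.6, 0.1]
grip_width: 0.0003
grip_force: 0.6
```

servo_tool(
  rows=[1,0,0.0015,0,0,1,0,0.0015,0,0,1,0,0.001,0,0],
)

```text
time: 15.05
position: [0.5859, 0.1182, 0.0397]
tool_rot: [0.738, 0.675, 0.0, 0.0]
ft_force: [-0.3, 0.1, 0.3]
grip_width: -0.0001
grip_force: 0.5
```

servo_tool(
  rows=[1,0,0.001,0,0,1,0,0.001,0,0],
)

```text
time: 15.22
position: [0.5876, 0.118, 0.0397]
tool_rot: [0.738, 0.675, -0.0, -0.0]
ft_force: [-0.8, 0.9, -0.2]
grip_width: 0.0006
grip_force: 0.6
```

servo_tool(
  rows=[1,0,0.001,0,0,1,0,0.001,0,0],
)

```text
time: 15.38
position: [0.5897, 0.1178, 0.0396]
tool_rot: [0.738, 0.675, -0.0, -0.0]
ft_force: [-0.7, -0.4, 0.2]
grip_width: 0.0008
grip_force: 0.5
```

servo_tool(
  rows=[1,0,0.001,0,0,1,0,0.001,0,0],
)

```text
time: 15.55
position: [0.5917, 0.1177, 0.0397]
tool_rot: [0.738, 0.675, 0.0, 0.0]
ft_force: [-0.4, -0.1, 0.0]
grip_width: 0.0005
grip_force: 0.5
```

servo_tool(
  rows=[1,0,0.001,0,0,1,0,0.001,0,0],
)

```text
time: 15.72
position: [0.5937, 0.1174, 0.0396]
tool_rot: [0.738, 0.675, -0.0, -0.0]
ft_force: [-0.3, 0.2, -0.1]
grip_width: 0.0003
grip_force: 0.5
```

```bash
python3 - <<'E'
from h import *
o=robot.get_obs(); P=np.array(o['position'])
th=np.radians(-5.08);Rm=np.array([[np.cos(th),-np.sin(th)],[np.sin(th),np.cos(th)]]);og=np.array([.6074,.1172])
print('tcp lane',Rm.T@(P[:2]-og),P[2],o['ft_force'],o['joint_torque'])
p=snap('scene','s6')
for q in('box_rear','lane_stop'):print([(round(d['score'],2),np.round(d['at'],3),(Rm.T@(np.array(d['at'])[:2]-og)).round(3)) for d in robot.place_of(p,q)])
c=p['pixels'][180:300,200:360,::-1]; cv2.imwrite('pics/crop6.png',cv2.resize(c,None,fx=4,fy=4,interpolation=cv2.INTER_CUBIC))
E
```

```text
tcp lane [-0.01366446 -0.0009714 ] 0.03963040478108909 [-0.29134301  0.15748646 -0.13852724] [-1.73118068e-01 -4.67124510e+01 -1.14101610e+01  3.33949621e-02
 -2.95253601e-01  2.39521669e-04]
[(0.86, array([0.353, 0.169, 0.058]), array([-0.258,  0.029])), (0.71, array([0.6  , 0.111, 0.056]), array([-0.007, -0.007]))]
[(0.83, array([0.706, 0.109, 0.047]), array([0.099, 0.   ]))]
```

View pics/crop6.png

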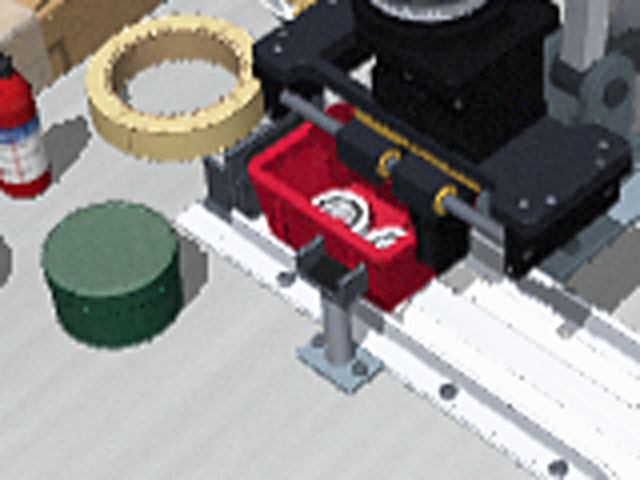

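The box's front rim, near crop (255,175), is almost at the buffer, but the force shows no contact with the stop yet. I'll creep on.

servo_tool(
  rows=[1,0,0.001,0,0,1,0,0.001,0,0],
)

```text
time: 16.03
position: [0.5954, 0.1173, 0.0397]
tool_rot: [0.738, 0.675, -0.0, -0.0]
ft_force: [-1.6, -0.6, -0.2]
grip_width: 0.0002
grip_force: 1.0
```

servo_tool(
  rows=[1,0,0.001,0,0,1,0,0.001,0,0],
)

```text
time: 16.2
position: [0.5955, 0.1173, 0.0396]
tool_rot: [0.738, 0.675, -0.002, -0.002]
ft_force: [-5.6, -0.7, 4.6]
grip_width: 0.0003
grip_force: 3.2
```

servo_tool(
  rows=[1,0,0.001,0,0,1,0,0.0005,0,0],
)

```text
time: 16.37
position: [0.5955, 0.1172, 0.0395]
tool_rot: [0.738, 0.675, -0.003, -0.003]
ft_force: [-8.3, 0.1, 6.0]
grip_width: 0.0005
grip_force: 4.0
```

The force rises while the position holds, so the box is home. I'll back off and clear.

servo_tool(
  rows=[1,0,-0.002,0,0,1,0,-0.003,0,0,1,0,-0.01,0,0,1,0,-0.03,0,0,1,0,-0.035,0,0],
)

```text
time: 16.78
position: [0.5233, 0.1238, 0.0402]
tool_rot: [0.738, 0.675, 0.003, 0.003]
ft_force: [-0.1, -0.2, -1.1]
grip_width: 0.0011
grip_force: 0.0
```

servo_tool(
  rows=[1,0,-0.035,0,0,1,0,-0.03,-0.02,0,1,0,-0.01,-0.035,0,1,0,0,-0.035,0,1,0,0,-0.035,0],
)

```text
time: 17.2
position: [0.4445, 0.1309, 0.166]
tool_rot: [0.738, 0.675, 0.0, 0.0]
ft_force: [1.1, -0.4, -0.6]
grip_width: 0.0003
grip_force: 0.0
```

servo_tool(
  rows=[1,-0.035,0,-0.03,0,1,-0.035,0,-0.03,0,1,-0.035,0,0,0,1,-0.03,0,0,0,1,0,0,0,0],
)

```text
time: 17.62
position: [0.4355, -0.0017, 0.2203]
tool_rot: [0.739, 0.673, 0.001, 0.004]
ft_force: [1.3, 1.3, -0.2]
grip_width: 0.0003
grip_force: 0.0
```

```bash
python3 - <<'E'
from h import *
th=np.radians(-5.08);Rm=np.array([[np.cos(th),-np.sin(th)],[np.sin(th),np.cos(th)]]);og=np.array([.6074,.1172])
p=snap('scene','s7')
for q in('box_rear','lane_stop','parts_box','capacitor','grease_tin'):print(q,[(round(d['score'],2),np.round(d['at'],3),(Rm.T@(np.array(d['at'])[:2]-og)).round(3)) for d in robot.place_of(p,q)])
c=p['pixels'][100:360,180:460,::-1]; cv2.imwrite('pics/crop7.png',cv2.resize(c,None,fx=2.2,fy=2.2,interpolation=cv2.INTER_CUBIC))
E
```

```text
box_rear [(0.96, array([0.6  , 0.116, 0.054]), array([-0.007, -0.002])), (0.96, array([0.353, 0.168, 0.059]), array([-0.258,  0.028]))]
lane_stop [(0.81, array([0.708, 0.107, 0.05 ]), array([ 0.101, -0.001]))]
parts_box [(0.77, array([0.657, 0.11 , 0.007]), array([ 0.05 , -0.003])), (0.72, array([ 0.303,  0.21 , -0.004]), array([-0.312,  0.065]))]
capacitor [(0.77, array([ 0.688,  0.003, -0.002]), array([ 0.09 , -0.106]))]
grease_tin [(0.69, array([0.739, 0.217, 0.002]), array([0.122, 0.111]))]
```

View pics/crop7.png

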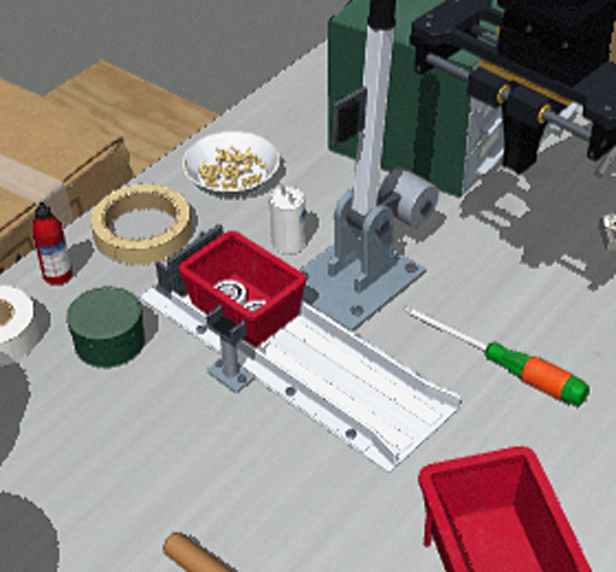

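The bar stands raised, the box is at the end stop, and the tin, capacitor and screwdriver are in place. I'll do one last enlarged check of the gap to the buffer from above, then hand in.

```bash
python3 - <<'E'
from h import *
p=robot.camera('top')
c=p['pixels'][120:240,290:450,::-1]; cv2.imwrite('pics/crop8.png',cv2.resize(c,None,fx=5,fy=5,interpolation=cv2.INTER_CUBIC))
for q in('box_rear','lane_stop'):print(q,[(round(d['score'],2),np.round(d['at'],3)) for d in robot.place_of(p,q)])
o=robot.get_obs();print(o['time'],o['position'])
E
```

```text
box_rear [(0.92, array([0.357, 0.169, 0.058])), (0.89, array([0.6  , 0.112, 0.052])), (0.18, array([0.656, 0.103, 0.005]))]
lane_stop [(0.82, array([0.71 , 0.108, 0.051]))]
18.0667 [0.43330648 0.0039558  0.21866228]
```

View pics/crop8.png

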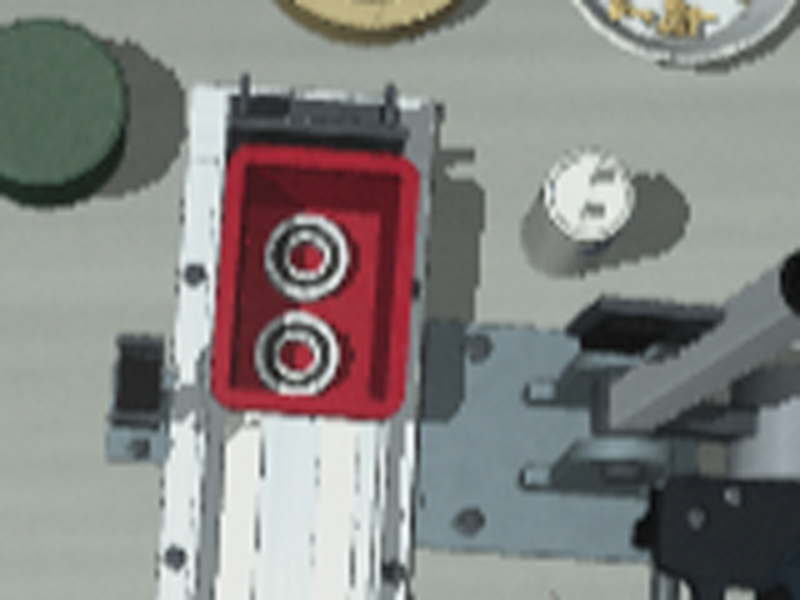

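The box's front rim at crop (320,150) lies flush against the buffer with no gap, and both bearings are in the box. I'm handing in.

```bash
python3 -c "
from rig import robot
print(robot.hand_in())"
```

```text
the job is handed in; nothing more can be done
None
```

The gate bar stands raised by itself and the small box of bearings is home against the end stop. The job was handed in at about 18 s, and the hand-in call returned no verdict.

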